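# Make up parts kits for two bicycles

### The arm

A 6-joint arm with a two-finger parallel gripper is mounted at the origin on the work surface. World frame = base frame: x ahead of the robot, y to its left, z up, the work surface at z = 0. Lengths are in mm, angles in rad, forces in N, time in s.
With the tool pointing down it reaches from about 350 to 875 mm from the base axis. Payload 4.2 kg.
Tool frame: the origin (TCP) lies midway between the tips of the shut fingers; the grasp point (between the pads) lies 19 mm behind it (arm.tcp_to_grasp is the distance from the TCP to the grasp point, in mm); z points along the fingers, y is the line along which they close (so a half turn about z gives the same grasp; the last joint's range is limited). The gripper opens to 85 mm and grips with 20 to 120 N. Pads are 22 mm wide; open, the fingers measure 114 mm over their backs; the gripper's body (76 mm by 85 mm) begins 54 mm behind the grasp point. The pads swing forward as they close: fully open they stand 13 mm farther back than shut.
Start: joints at [-1.011, 0.385, 0.008, 0, -1.194, -0.259], TCP at [185.193, -596.911, 231.312] pointing down, gripper open.
Joint ranges: [-3.14, 3.14], [-1.21, 2.06], [-1.07, 1.41], [-3.16, 2.05], [-2.99, -0.16], [-3.1, 3.1]. Speed limits (rad/s): [2.79, 2.79, 3.14, 3.14, 3.14, 3.14].

### API

Orientations are given as a unit quaternion [x, y, z, w].
In Python, from bench import arm, imaging, job, models gives the robot as it stands.
- The arm moves only by the tool arm_command, never from a script. Its argument "rows" is a list of rows, each an object with "grip": the opening, from 0 (shut) to 1 (fully open); "linear": the shift along the tool's x, y, z in mm, a list of three; "rot": the turn, a rotation vector about the tool's x, y, z in rad, a list of three. In form: [{"grip": grip, "linear": [tx, ty, tz], "rot": [rx, ry, rz]}, ...]. A call has 1 to 10 rows; each row is the pose to reach, as a shift and turn from the pose commanded when the call began, along the tool's axes at that moment; what a row does not reach only later rows make up. A row lasts 1/8 s, in which the tool goes at most 62.5 mm and 10.7 degrees, less where a joint would pass 70% of its speed; a pose out of reach is approached as far as the arm can. A call with a gripper value outside its range is refused whole. The fingers move at their own pace and stop on an object; the grip force is fixed at half the most. Time passes only in rows, so rows that repeat a pose let the fingers close. It gives the time, the measured TCP pose, the force, the opening and the grip force at its end, in the units of the state.
- arm.read_state(): the state, without advancing time (a new reading comes with each control period).
- imaging.get_image(name): name is "scene" or "top"; returns a dict with "frame" (400x640x3 uint8, red, green, blue), "fx", "fy", "cx", "cy" (pixels), "extrinsics" (4x4, takes a point from world to camera coordinates). Camera axes: x right, y down, z forward; pixel columns grow to the right and rows downward; lengths in mm; the calibration is good to about 2 mm. A picture is of the moment at which its call begins. There is no depth.
- job.job_done(): hands the job in; it is judged then, once.
Trained networks look in a picture, given as the dict that the camera call returned (one of the last four; its "shot" number tells which), for a name from the list of things; names that differ only in an ending like _2 or _b are one class to them, and where a whole thing is asked for, a point or a joint stands for the part that bears it (a point fixed in the world has none). Each returns a list of dicts, best first, with "score" (0 to 1); they miss things now and then, are a little off and sometimes report something else, mostly with a low value. They report only what shows in the picture. A call takes as long as a camera call. They do not tell look-alikes from the thing itself.
- models.spot_in(picture, query): "rect" ([left, top, right, bottom] in pixels, round what is visible of it).
- models.tip_of(picture, query): "pixel" ([column, row] in pixels: a listed point, or the origin of a listed thing).
The state is a dict: "clock": time; "joints": joint angles; "joint_vel": joint speeds; "joint_efforts": joint torques, N m; "position": TCP position; "ee_rot": TCP orientation; "contact_force": force on the tool from outside, world axes, zero at the start; "wrist_torque": the same for the moment, N m; "gripper_width": finger opening in mm; "grasp_force": force on a finger pad.
Only numpy, scipy, OpenCV 4.12 (cv2) and the standard library are available. Lean on these libraries where they do the work, as an engineer would, in place of code of your own. Each camera call takes 0.05 s, during which the arm holds its last target. There are 200 camera calls.

### The job

Make up the parts kits for the two bicycles waiting for repair: the sprocket cassette, the green oil bottle and the red rear light go in the red tray, the brass bell and the green puncture-repair case in the blue tray. Put one part in each bay, standing upright and flat on the tray's floor as it stood on the bench, and let go of it. Leave the orange oil bottle, the white front light and the yellow tape where they are.

Things in the scene. Friction and masses are not known exactly. Their poses are not given: they have to be found in the camera images.
- cassette: steel sprocket cassette (stack of toothed discs) lying flat, big end down: 54 mm across up to 18 mm height, then 40 mm across up to its top at 40 mm; grip the narrower upper part. Origin: centre of the underside; z up.
- green_oil: small upright chain-oil bottle of green plastic with a green cap and paper label: body 34 mm across up to 52 mm, cap 24 mm across from 56 to 70 mm (top). Origin: centre of the underside; z up.
- rear_light: rear bicycle light, a block with black lower half and bright red lens as its upper half: 46 mm along its x, 32 mm along its y, 40 mm high. Origin: centre of the underside; z up.
- bell: brass bicycle bell, a round dome 50 mm across with straight sides up to 28 mm, rounded off above, top at 38 mm. Origin: centre of the underside; z up.
- patch_case: dark green puncture-repair case with a yellow dot on the lid: box 54 mm along its x, 34 mm along its y, 36 mm high. Origin: centre of the underside; z up.
- orange_oil: same bottle as the green one but of orange plastic with an orange cap (34 mm across, 70 mm high); not for either kit. Origin: centre of the underside; z up.
- front_light: front bicycle light, same block as the rear light but with a white upper half (46 x 32 x 40 mm high); not for either kit. Origin: centre of the underside; z up.
- tape_roll: roll of yellow tape lying flat, 58 mm outside, 38 mm hole, 19 mm high; not for either kit. Origin: centre of the underside; z up.
- red_tray: red shallow kit tray, 238 mm along its x, 98 mm along its y, three bays in a row along x, each 74 x 90 mm inside, bay centres at x = -78, 0 and +78 mm. Fixed to the table. Floor 4 mm thick, walls and dividers 4 mm thick and 14 mm high above the table. Origin: centre of its underside, on the table.
- blue_tray: blue shallow kit tray, 160 mm along its x, 98 mm along its y, two bays in a row along x, each 74 x 90 mm inside, bay centres at x = -39 and +39 mm. Fixed to the table. Floor 4 mm thick, walls and dividers 4 mm thick and 14 mm high above the table. Origin: centre of its underside, on the table.
There are look-alikes about, which are no part of the job. Leave any purple look-alike of the rear_light alone.

How it is judged (in metres and radians):
At the end, for the whole second after the job is handed in: Each kit part rests released and upright (0.12 rad) in a bay of its own in its tray: centre within 30 mm along and 36 mm across of the bay centre, every bay taken, underside under 5 mm off the floor. Orange bottle, front light and tape upright within 30 mm of their start ((x of cassette in the frame of red_tray between -0.108 and -0.048 m or x of cassette in the frame of red_tray between -0.03 and 0.03 m or x of cassette in the frame of red_tray between 0.048 and 0.108 m) and y of cassette in the frame of red_tray between -0.036 and 0.036 m and z of cassette in the frame of red_tray between 0 and 0.009 m and angle between each of cassette, green_oil, rear_light, bell, patch_case, orange_oil, front_light, tape_roll's own z axis and vertical below 0.12 rad and linear speed of each of cassette, green_oil, rear_light, bell, patch_case, orange_oil, front_light, tape_roll below 0.02 m/s and contact force between the fingers and cassette below 0.1 N and (x of green_oil in the frame of red_tray between -0.108 and -0.048 m or x of green_oil in the frame of red_tray between -0.03 and 0.03 m or x of green_oil in the frame of red_tray between 0.048 and 0.108 m) and y of green_oil in the frame of red_tray between -0.036 and 0.036 m and z of green_oil in the frame of red_tray between 0 and 0.009 m and contact force between the fingers and green_oil below 0.1 N and (x of rear_light in the frame of red_tray between -0.108 and -0.048 m or x of rear_light in the frame of red_tray between -0.03 and 0.03 m or x of rear_light in the frame of red_tray between 0.048 and 0.108 m) and y of rear_light in the frame of red_tray between -0.036 and 0.036 m and z of rear_light in the frame of red_tray between 0 and 0.009 m and contact force between the fingers and rear_light below 0.1 N and (x of cassette in the frame of red_tray between -0.108 and -0.048 m or x of green_oil in the frame of red_tray between -0.108 and -0.048 m or x of rear_light in the frame of red_tray between -0.108 and -0.048 m) and (x of cassette in the frame of red_tray between -0.03 and 0.03 m or x of green_oil in the frame of red_tray between -0.03 and 0.03 m or x of rear_light in the frame of red_tray between -0.03 and 0.03 m) and (x of cassette in the frame of red_tray between 0.048 and 0.108 m or x of green_oil in the frame of red_tray between 0.048 and 0.108 m or x of rear_light in the frame of red_tray between 0.048 and 0.108 m) and (x of bell in the frame of blue_tray between -0.069 and -0.009 m or x of bell in the frame of blue_tray between 0.009 and 0.069 m) and y of bell in the frame of blue_tray between -0.036 and 0.036 m and z of bell in the frame of blue_tray between 0 and 0.009 m and contact force between the fingers and bell below 0.1 N and (x of patch_case in the frame of blue_tray between -0.069 and -0.009 m or x of patch_case in the frame of blue_tray between 0.009 and 0.069 m) and y of patch_case in the frame of blue_tray between -0.036 and 0.036 m and z of patch_case in the frame of blue_tray between 0 and 0.009 m and contact force between the fingers and patch_case below 0.1 N and (x of bell in the frame of blue_tray between -0.069 and -0.009 m or x of patch_case in the frame of blue_tray between -0.069 and -0.009 m) and (x of bell in the frame of blue_tray between 0.009 and 0.069 m or x of patch_case in the frame of blue_tray between 0.009 and 0.069 m) and distance of each of orange_oil, front_light, tape_roll from where it was at the start of the episode below 0.03 m); the robot touches nothing.
It fails at once if the orange oil is shifted by more than 30 mm or knocked over (distance of orange_oil from where it was at the start of the episode above 0.03 m or angle between orange_oil's own z axis and vertical above 0.5 rad).
It fails at once if the front light is shifted by more than 30 mm or knocked over (distance of front_light from where it was at the start of the episode above 0.03 m or angle between front_light's own z axis and vertical above 0.5 rad).
It fails at once if the tape roll is shifted by more than 30 mm or knocked over (distance of tape_roll from where it was at the start of the episode above 0.03 m or angle between tape_roll's own z axis and vertical above 0.5 rad).
It also fails if it takes over 128 s, if anything falls off the work surface, if the arm or the gripper's body presses on something with over 40 N, if the wrist force passes 120 N, or if a joint passes its speed limit or range.

## Working session

There is one attempt and no reset: what is moved stays moved. The work goes in short steps, Python scripts to look and compute and a tool call to move; the robot and the scene stay as the last step left them, time stands still between calls to the robot, and variables do not carry over. Pictures are saved under pics/ and viewed, at most 14 in all, crops included, and the job is handed in when it is done.

Besides the shell and the picture viewer there is one more tool, called after "Request:" as name(argument=value, ...) on one line, values as JSON. arm_command: Moves the arm, as the interface text tells. Its arguments: {"type":"object","properties":{"rows":{"type":"array"}},"required":["rows"]}

```bash
mkdir -p pics; cat > h.py <<'E'
import numpy as np, cv2
from bench import arm, imaging, job, models
def ray(p,u,v):
    E=np.array(p["extrinsics"]);R=E[:3,:3];t=E[:3,3]
    d=R.T@np.array([(u-p["cx"])/p["fx"],(v-p["cy"])/p["fy"],1]);return -R.T@t,d
def at(p,u,v,z):
    c,d=ray(p,u,v);return (c+d*(z-c[2])/d[2])
def proj(p,X):
    E=np.array(p["extrinsics"]);q=E[:3,:3]@np.array(X)+E[:3,3]
    return np.array([p["fx"]*q[0]/q[2]+p["cx"],p["fy"]*q[1]/q[2]+p["cy"]])
def save(p,n):cv2.imwrite("pics/"+n,p["frame"][:,:,::-1])
E
python3 - <<'E'
from h import *
P={n:imaging.get_image(n) for n in("top","scene")}
for n,p in P.items():
    save(p,n+"1.png"); print(n,p["fx"],ray(p,320,200)[0].round())
names="cassette green_oil rear_light bell patch_case orange_oil front_light tape_roll red_tray blue_tray".split()
for n,p in P.items():
  for q in names:
    print(n,q,[(np.round(r["pixel"]).tolist(),round(r["score"],2),at(p,*r["pixel"],0)[:2].round().tolist()) for r in models.tip_of(p,q)[:4]],[np.round(r["rect"]).astype(int).tolist() for r in models.spot_in(p,q)[:3]])
print(arm.read_state())
E
```

```text
top 519.3771556900849 [ 387.   25. 1184.]
scene 443.399340397536 [1431. -257.  734.]
top cassette [([310.0, 207.0], 0.92, [473.0, 41.0])] [[297, 194, 321, 217]]
top green_oil [([257.0, 199.0], 0.52, [492.0, 162.0])] [[251, 189, 268, 204], [300, 142, 317, 156], [389, 202, 412, 221]]
top rear_light [([401.0, 209.0], 0.83, [471.0, -167.0]), ([389.0, 274.0], 0.59, [324.0, -140.0])] [[382, 262, 398, 286], [389, 200, 408, 219]]
top bell [([353.0, 208.0], 0.91, [473.0, -57.0]), ([307.0, 151.0], 0.38, [602.0, 49.0]), ([258.0, 138.0], 0.2, [633.0, 162.0])] [[342, 194, 368, 217]]
top patch_case [([402.0, 153.0], 0.61, [600.0, -172.0])] [[392, 136, 414, 164], [244, 124, 268, 145]]
top orange_oil [([309.0, 148.0], 0.59, [609.0, 45.0])] [[300, 139, 315, 157], [343, 196, 369, 215]]
top front_light [([355.0, 147.0], 0.77, [613.0, -62.0])] [[347, 135, 366, 152]]
top tape_roll [([256.0, 139.0], 0.9, [629.0, 165.0])] [[242, 123, 271, 146], [301, 140, 318, 155]]
top red_tray [([169.0, 197.0], 0.68, [495.0, 363.0]), ([400.0, 154.0], 0.16, [598.0, -165.0])] [[132, 142, 198, 251]]
top blue_tray [([466.0, 
[... 1082 characters left out ...]
nts': array([-1.01138953e+00,  3.84710587e-01,  7.87412148e-03, -2.80361119e-05,
       -1.19398886e+00, -2.58606832e-01]), 'joint_vel': array([ 0.00023608, -0.00167664, -0.00029954,  0.00038028, -0.0008953 ,
       -0.00093417]), 'joint_efforts': array([-4.00092877e-04, -3.92078412e+01,  1.88611668e+01,  4.19043034e+00,
       -3.55154225e-04,  5.07690913e-06]), 'position': array([ 185.20135139, -596.89693356,  231.29136424]), 'ee_rot': array([-1.49828512e-01,  9.88711999e-01,  1.84875402e-05,  6.19288086e-06]), 'contact_force': array([ 0.08868768, -0.69773051, -0.11574214]), 'wrist_torque': array([0.00921712, 0.00570813, 0.00955376]), 'grasp_force': 0.0, 'gripper_width': 85.24587743647427}
```

View images.

```bash
python3 - <<'E'
import cv2
a=cv2.imread("pics/top1.png")[105:305,230:430];cv2.imwrite("pics/top1c.png",cv2.resize(a,None,fx=3,fy=3,interpolation=cv2.INTER_CUBIC))
E
```

```text
(no output)
```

View pics/top1.png

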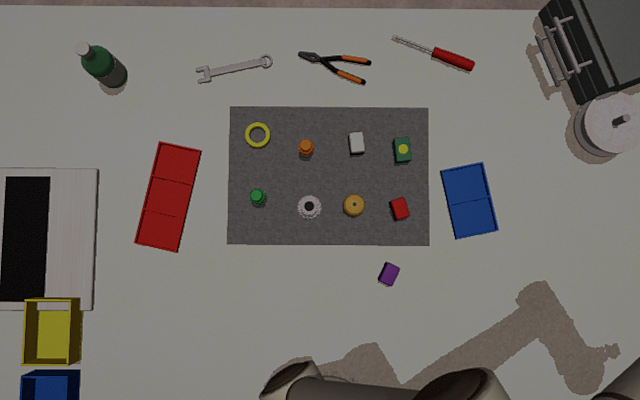

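View pics/top1c.png

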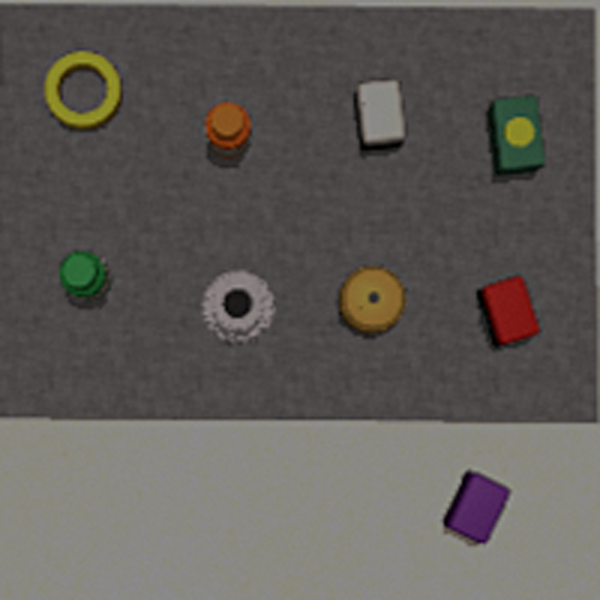

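View pics/scene1.png

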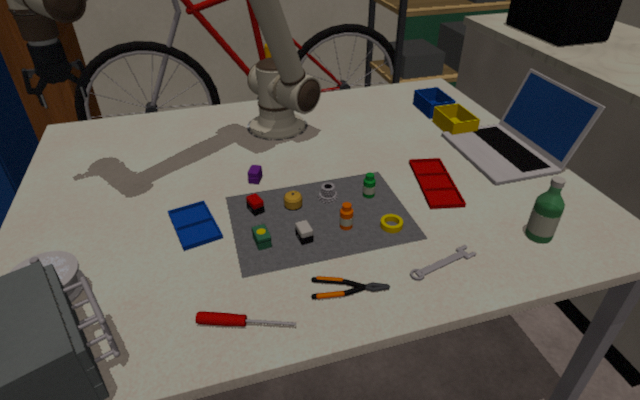

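The top view shows the tape at (257,135), orange bottle (306,148), white light (357,143), case (403,150), green bottle (258,197), cassette (309,207), bell (354,205). The trays are at (168,197) red and (470,200) blue.
Two blocks could be the rear light: (400,208) is bright red and (389,274) is purple. The red one fits the description, as the enlarged crop confirms; the purple one is the look-alike to leave alone. Next I measure by colour segmentation.

```bash
cat > seg.py <<'E'
from h import *
def blob(p,box,f,z):
    """largest colour blob in box -> centre and long-axis yaw (world) of its min-area rect at height z"""
    l,t,r,b=box;im=cv2.resize(p["frame"][t:b,l:r],None,fx=6,fy=6,interpolation=cv2.INTER_CUBIC)
    hsv=cv2.cvtColor(im,cv2.COLOR_RGB2HSV).astype(int);m=f(hsv[...,0],hsv[...,1],hsv[...,2]).astype(np.uint8)
    c=max(cv2.findContours(m,0,2)[0],key=cv2.contourArea)[:,0,:]
    W=np.array([at(p,l+(u+.5)/6-.5,t+(v+.5)/6-.5,z)[:2] for u,v in cv2.convexHull(c)[:,0,:]],np.float32)
    (x,y),(w,h),a=cv2.minAreaRect(W)
    if w<h: w,h,a=h,w,a+90
    return np.round([x,y,w,h,(a+90)%180-90],1)
E
python3 - <<'E'
from seg import *
p=imaging.get_image("top")
B=lambda u,v,r=18:(u-r,v-r,u+r,v+r)
sat=lambda lo,hi,s=120,v=40:(lambda H,S,V:(H>=lo)&(H<=hi)&(S>s)&(V>v))
red=lambda H,S,V:((H<8)|(H>172))&(S>150)&(V>60)
print("red_tray z14",blob(p,(120,130,215,260),red,14))
print("blue_tray z14",blob(p,(430,150,510,250),sat(100,130),14))
print("rear",blob(p,B(400,208),lambda H,S,V:red(H,S,V)&(V>90),40))
print("case",blob(p,B(403,150),sat(20,95,80,60),36))
print("bell",blob(p,B(354,205),sat(10,30,80,60),20))
print("cass",blob(p,B(309,207),lambda H,S,V:(V>130),9))
print("green",blob(p,B(258,197),sat(40,90,120,60),52))
print("orange",blob(p,B(306,148),sat(2,20,150,60),52))
print("white",blob(p,B(357,143),lambda H,S,V:(V>125),40))
print("tape",blob(p,B(257,135),sat(20,40,120,60),19))
s=imaging.get_image("scene")
for n,r,z in(("rear",(244,194,265,216),40),):pass
im=cv2.resize(p["frame"][175:220,235:425],None,fx=4,fy=4);
E
```

```text
red_tray z14 [495.1 362.3 237.1  98.9 -11.9]
blue_tray z14 [ 491.8 -319.7  159.    99.2   12. ]
rear [ 470.9 -159.5   44.1   30.5   17.8]
case [ 603.8 -166.2   51.9   31.9    6.5]
bell [479.8 -58.9  49.8  49.7   3.6]
cass [478.2  43.8  47.8  41.  -44.4]
green [494.  155.7  32.4  31.1 -87.6]
orange [603.6  50.7  34.6  32.9  -6.3]
white [618.7 -63.1  42.7  28.1   6.8]
tape [636.8 161.9  58.3  57.7 -43.9]
```

```bash
cat > mv.py <<'E'
import sys
from h import *
from scipy.spatial.transform import Rotation as Ro
def rel(*targets):
    """targets x,y,z(TCP),psi(deg, world angle of tool x) -> linear, rot z from the present pose"""
    s=arm.read_state();R=Ro.from_quat(s["ee_rot"]);psi=np.degrees(np.arctan2(*R.as_matrix()[[1,0],0]))
    print("t",round(s["clock"],2),s["position"].round(1),"psi",round(psi,1),"w",round(s["gripper_width"],1),"gf",round(s["grasp_force"],1))
    for x,y,z,a in targets:
        d=(a-psi+180)%360-180
        print((x,y,z,a),R.inv().apply(np.array([x,y,z])-s["position"]).round(0).tolist(),"rz",round(-np.radians(d),3))
rel(*[tuple(map(float,a.split(","))) for a in sys.argv[1:]])
E
python3 mv.py 480,-59,150,192 480,-59,60,192
```

```text
t 2.2 [ 185.2 -596.9  231.3] psi -162.8 w 85.5 gf 0.0
(480.0, -59.0, 150.0, 192.0) [-441.0, 426.0, 81.0] rz 0.091
(480.0, -59.0, 60.0, 192.0) [-441.0, 426.0, 171.0] rz 0.091
```

Request:
arm_command(rows=[{"grip": 1, "linear": [-441, 426, 81], "rot": [0, 0, 0.091]}, {"grip": 1, "linear": [-441, 426, 81], "rot": [0, 0, 0.091]}, {"grip": 1, "linear": [-441, 426, 81], "rot": [0, 0, 0.091]}, {"grip": 1, "linear": [-441, 426, 81], "rot": [0, 0, 0.091]}, {"grip": 1, "linear": [-441, 426, 81], "rot": [0, 0, 0.091]}, {"grip": 1, "linear": [-441, 426, 81], "rot": [0, 0, 0.091]}, {"grip": 1, "linear": [-441, 426, 81], "rot": [0, 0, 0.091]}, {"grip": 1, "linear": [-441, 426, 81], "rot": [0, 0, 0.091]}, {"grip": 1, "linear": [-441, 426, 81], "rot": [0, 0, 0.091]}, {"grip": 1, "linear": [-441, 426, 81], "rot": [0, 0, 0.091]}])

```text
clock: 3.45
position: [481.2, -57.2, 150.5]
ee_rot: [-0.105, 0.994, -0.0, 0.001]
contact_force: [0.6, -0.6, 0.7]
gripper_width: 85.3
grasp_force: 0.0
```

```bash
python3 mv.py 480,-59,150,192 480,-59,4,192
```

```text
t 3.45 [481.2 -57.2 150.5] psi -167.9 w 85.3 gf 0.0
(480.0, -59.0, 150.0, 192.0) [2.0, -2.0, 0.0] rz 0.002
(480.0, -59.0, 4.0, 192.0) [2.0, -1.0, 146.0] rz 0.002
```

Request:
arm_command(rows=[{"grip": 1, "linear": [0, 0, 60], "rot": [0, 0, 0]}, {"grip": 1, "linear": [0, 0, 110], "rot": [0, 0, 0]}, {"grip": 1, "linear": [0, 0, 135], "rot": [0, 0, 0]}, {"grip": 1, "linear": [0, 0, 146], "rot": [0, 0, 0]}, {"grip": 1, "linear": [0, 0, 146], "rot": [0, 0, 0]}, {"grip": 0, "linear": [0, 0, 146], "rot": [0, 0, 0]}, {"grip": 0, "linear": [0, 0, 146], "rot": [0, 0, 0]}, {"grip": 0, "linear": [0, 0, 146], "rot": [0, 0, 0]}, {"grip": 0, "linear": [0, 0, 146], "rot": [0, 0, 0]}, {"grip": 0, "linear": [0, 0, 146], "rot": [0, 0, 0]}])

```text
clock: 4.7
position: [481.1, -59.2, 6.0]
ee_rot: [-0.105, 0.994, 0.0, 0.001]
contact_force: [-1.6, 0.7, 7.8]
gripper_width: 47.6
grasp_force: 61.2
```

```bash
python3 mv.py 453.7,-327.8,150,192 529.9,-311.6,150,192 480,-59,150,192
```

```text
t 4.7 [481.1 -59.2   6. ] psi -168.0 w 47.6 gf 61.2
(453.7, -327.8, 150.0, 192.0) [82.0, -257.0, -144.0] rz 0.001
(529.9, -311.6, 150.0, 192.0) [5.0, -257.0, -144.0] rz 0.001
(480.0, -59.0, 150.0, 192.0) [1.0, 0.0, -144.0] rz 0.001
```

Request:
arm_command(rows=[{"grip": 0, "linear": [0, 0, -15], "rot": [0, 0, 0]}, {"grip": 0, "linear": [0, 0, -50], "rot": [0, 0, 0]}, {"grip": 0, "linear": [0, 0, -100], "rot": [0, 0, 0]}, {"grip": 0, "linear": [0, 0, -100], "rot": [0, 0, 0]}])

```text
clock: 5.2
position: [483.1, -59.0, 108.6]
ee_rot: [-0.105, 0.994, 0.0, 0.005]
contact_force: [-0.1, 0.2, -2.3]
gripper_width: 47.9
grasp_force: 62.2
```

```bash
python3 - <<'E'
from h import *
s=imaging.get_image("scene");u,v=proj(s,arm.read_state()["position"]).astype(int)
cv2.imwrite("pics/bell.png",cv2.resize(s["frame"][v-50:v+50,u-60:u+60,::-1],None,fx=5,fy=5,interpolation=cv2.INTER_CUBIC))
E
python3 mv.py 529.9,-311.6,100,192 529.9,-311.6,9,192
```

```text
t 5.25 [481.1 -59.1 106.3] psi -168.0 w 47.8 gf 62.2
(529.9, -311.6, 100.0, 192.0) [5.0, -257.0, 6.0] rz 0.0
(529.9, -311.6, 9.0, 192.0) [5.0, -257.0, 97.0] rz 0.0
```

View pics/bell.png

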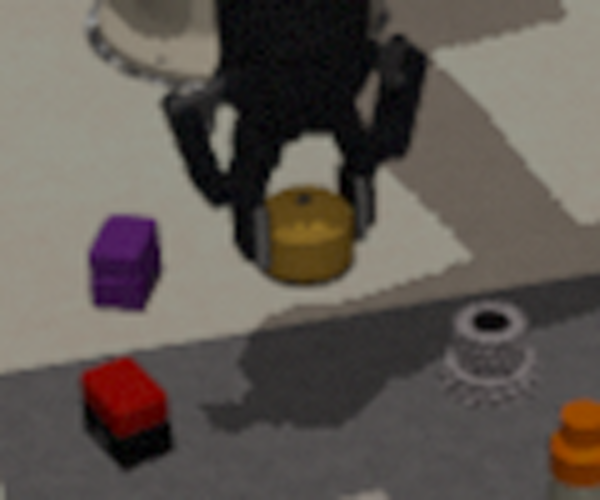

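The picture shows the bell hanging upright between the pads (300,235); the grip force is steady.

Request:
arm_command(rows=[{"grip": 0, "linear": [5, -60, 0], "rot": [0, 0, 0]}, {"grip": 0, "linear": [5, -120, 0], "rot": [0, 0, 0]}, {"grip": 0, "linear": [5, -180, 0], "rot": [0, 0, 0]}, {"grip": 0, "linear": [5, -230, 0], "rot": [0, 0, 0]}, {"grip": 0, "linear": [5, -256, 0], "rot": [0, 0, 0]}, {"grip": 0, "linear": [5, -256, 40], "rot": [0, 0, 0]}, {"grip": 0, "linear": [5, -256, 75], "rot": [0, 0, 0]}, {"grip": 0, "linear": [5, -256, 88], "rot": [0, 0, 0]}, {"grip": 0, "linear": [5, -256, 95], "rot": [0, 0, 0]}, {"grip": 0, "linear": [5, -256, 95], "rot": [0, 0, 0]}])

```text
clock: 6.5
position: [529.1, -310.8, 10.4]
ee_rot: [-0.105, 0.994, -0.0, 0.001]
contact_force: [-0.2, 0.7, -1.3]
gripper_width: 47.7
grasp_force: 62.3
```

```bash
python3 mv.py 529.9,-311.6,11,192
```

```text
t 6.5 [ 529.1 -310.8   10.4] psi -167.9 w 47.7 gf 62.3
(529.9, -311.6, 11.0, 192.0) [-1.0, -1.0, -1.0] rz 0.001
```

Request:
arm_command(rows=[{"grip": 0.67, "linear": [0, 0, 0], "rot": [0, 0, 0]}, {"grip": 0.67, "linear": [0, 0, 0], "rot": [0, 0, 0]}, {"grip": 0.67, "linear": [0, 0, -10], "rot": [0, 0, 0]}, {"grip": 0.67, "linear": [0, 0, -60], "rot": [0, 0, 0]}, {"grip": 1, "linear": [0, 0, -120], "rot": [0, 0, 0]}, {"grip": 1, "linear": [0, 0, -120], "rot": [0, 0, 0]}])

```text
clock: 7.25
position: [532.3, -312.3, 136.4]
ee_rot: [-0.105, 0.994, -0.003, 0.006]
contact_force: [-0.2, 1.0, -1.5]
gripper_width: 85.3
grasp_force: 0.0
```

```bash
python3 mv.py 603.8,-166.2,130,186.5 603.8,-166.2,4,186.5
```

```text
t 7.25 [ 532.3 -312.3  136.4] psi -167.9 w 85.3 gf 0.0
(603.8, -166.2, 130.0, 186.5) [-100.0, 128.0, 7.0] rz 0.097
(603.8, -166.2, 4.0, 186.5) [-99.0, 129.0, 133.0] rz 0.097
```

Request:
arm_command(rows=[{"grip": 1, "linear": [-35, 42, 0], "rot": [0, 0, 0.097]}, {"grip": 1, "linear": [-70, 84, 0], "rot": [0, 0, 0.097]}, {"grip": 1, "linear": [-103, 126, 0], "rot": [0, 0, 0.097]}, {"grip": 1, "linear": [-103, 126, 0], "rot": [0, 0, 0.097]}, {"grip": 1, "linear": [-103, 126, 50], "rot": [0, 0, 0.097]}, {"grip": 1, "linear": [-103, 126, 100], "rot": [0, 0, 0.097]}, {"grip": 1, "linear": [-103, 126, 118], "rot": [0, 0, 0.097]}, {"grip": 1, "linear": [-103, 126, 126], "rot": [0, 0, 0.097]}, {"grip": 1, "linear": [-103, 126, 126], "rot": [0, 0, 0.097]}, {"grip": 0, "linear": [-103, 126, 126], "rot": [0, 0, 0.097]}])

```text
clock: 8.5
position: [604.4, -166.3, 5.2]
ee_rot: [-0.056, 0.998, -0.0, 0.002]
contact_force: [-0.4, 0.3, -0.2]
gripper_width: 69.6
grasp_force: 0.0
```

Request:
arm_command(rows=[{"grip": 0, "linear": [0, 0, 0], "rot": [0, 0, 0]}, {"grip": 0, "linear": [0, 0, 0], "rot": [0, 0, 0]}, {"grip": 0, "linear": [0, 0, 0], "rot": [0, 0, 0]}, {"grip": 0, "linear": [0, 0, 0], "rot": [0, 0, 0]}, {"grip": 0, "linear": [0, 0, 0], "rot": [0, 0, 0]}])

```text
clock: 9.12
position: [603.9, -166.1, 4.3]
ee_rot: [-0.057, 0.998, -0.0, 0.001]
contact_force: [-0.8, -0.2, 5.5]
gripper_width: 33.1
grasp_force: 61.1
```

```bash
python3 mv.py 453.7,-327.8,105,192
```

```text
t 9.12 [ 603.9 -166.1    4.3] psi -173.5 w 33.1 gf 61.1
(453.7, -327.8, 105.0, 192.0) [167.0, -144.0, -101.0] rz -0.096
```

Request:
arm_command(rows=[{"grip": 0, "linear": [0, 0, -20], "rot": [0, 0, 0]}, {"grip": 0, "linear": [0, 0, -60], "rot": [0, 0, 0]}, {"grip": 0, "linear": [0, 0, -110], "rot": [0, 0, 0]}, {"grip": 0, "linear": [42, -36, -110], "rot": [0, 0, -0.096]}, {"grip": 0, "linear": [84, -72, -110], "rot": [0, 0, -0.096]}, {"grip": 0, "linear": [126, -108, -110], "rot": [0, 0, -0.096]}, {"grip": 0, "linear": [167, -144, -110], "rot": [0, 0, -0.096]}, {"grip": 0, "linear": [167, -144, -110], "rot": [0, 0, -0.096]}, {"grip": 0, "linear": [167, -144, -60], "rot": [0, 0, -0.096]}, {"grip": 0, "linear": [167, -144, -25], "rot": [0, 0, -0.096]}])

```text
clock: 10.38
position: [453.0, -327.3, 26.6]
ee_rot: [-0.104, 0.995, 0.0, -0.0]
contact_force: [-0.3, 1.1, -0.4]
gripper_width: 33.2
grasp_force: 60.4
```

Request:
arm_command(rows=[{"grip": 0, "linear": [0, 0, 12], "rot": [0, 0, 0]}, {"grip": 0, "linear": [0, 0, 20], "rot": [0, 0, 0]}, {"grip": 0, "linear": [0, 0, 20], "rot": [0, 0, 0]}])

```text
clock: 10.75
position: [454.6, -328.1, 9.2]
ee_rot: [-0.105, 0.995, -0.001, 0.001]
contact_force: [1.1, -1.1, -0.2]
gripper_width: 33.1
grasp_force: 60.5
```

```bash
python3 mv.py 453.7,-327.8,9,192
```

```text
t 10.75 [ 454.6 -328.1    9.2] psi -168.0 w 33.1 gf 60.5
(453.7, -327.8, 9.0, 192.0) [1.0, 1.0, 0.0] rz 0.0
```

Release, then over to the rear light.

Request:
arm_command(rows=[{"grip": 0.55, "linear": [0, 0, 0], "rot": [0, 0, 0]}, {"grip": 0.55, "linear": [0, 0, 0], "rot": [0, 0, 0]}, {"grip": 0.55, "linear": [0, 0, -10], "rot": [0, 0, 0]}, {"grip": 0.55, "linear": [0, 0, -60], "rot": [0, 0, 0]}, {"grip": 1, "linear": [0, 0, -120], "rot": [0, 0, 0]}, {"grip": 1, "linear": [0, 0, -120], "rot": [0, 0, 0]}, {"grip": 1, "linear": [0, 0, -120], "rot": [0, 0, 0]}])

```text
clock: 11.62
position: [453.0, -327.8, 128.8]
ee_rot: [-0.104, 0.995, 0.0, 0.0]
contact_force: [0.6, -0.1, -0.1]
gripper_width: 85.4
grasp_force: 0.0
```

```bash
python3 mv.py 470.9,-159.5,130,197.8 470.9,-159.5,6,197.8
python3 - <<'E'
from h import *
s=imaging.get_image("scene")
cv2.imwrite("pics/blue.png",cv2.resize(s["frame"][180:270,150:280,::-1],None,fx=5,fy=5,interpolation=cv2.INTER_CUBIC))
E
```

```text
t 11.62 [ 453.  -327.8  128.8] psi -168.1 w 85.4 gf 0.0
(470.9, -159.5, 130.0, 197.8) [-52.0, 161.0, -1.0] rz -0.102
(470.9, -159.5, 6.0, 197.8) [-52.0, 161.0, 123.0] rz -0.102
```

View pics/blue.png

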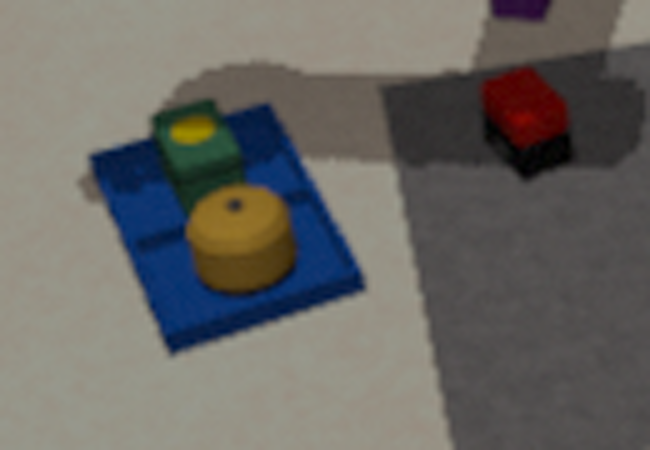

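The bell (243,240) and the case (200,155) stand upright, each in its own bay of the blue tray.

Request:
arm_command(rows=[{"grip": 1, "linear": [-17, 54, 0], "rot": [0, 0, -0.102]}, {"grip": 1, "linear": [-34, 108, 0], "rot": [0, 0, -0.102]}, {"grip": 1, "linear": [-52, 161, 0], "rot": [0, 0, -0.102]}, {"grip": 1, "linear": [-52, 161, 0], "rot": [0, 0, -0.102]}, {"grip": 1, "linear": [-52, 161, 50], "rot": [0, 0, -0.102]}, {"grip": 1, "linear": [-52, 161, 95], "rot": [0, 0, -0.102]}, {"grip": 1, "linear": [-52, 161, 115], "rot": [0, 0, -0.102]}, {"grip": 1, "linear": [-52, 161, 123], "rot": [0, 0, -0.102]}, {"grip": 1, "linear": [-52, 161, 123], "rot": [0, 0, -0.102]}, {"grip": 0, "linear": [-52, 161, 123], "rot": [0, 0, -0.102]}])

```text
clock: 12.92
position: [471.5, -160.0, 6.0]
ee_rot: [-0.155, 0.988, -0.0, 0.001]
contact_force: [0.6, 0.2, 0.1]
gripper_width: 69.7
grasp_force: 0.0
```

Request:
arm_command(rows=[{"grip": 0, "linear": [0, 0, 0], "rot": [0, 0, 0]}, {"grip": 0, "linear": [0, 0, 0], "rot": [0, 0, 0]}, {"grip": 0, "linear": [0, 0, 0], "rot": [0, 0, 0]}, {"grip": 0, "linear": [0, 0, 0], "rot": [0, 0, 0]}, {"grip": 0, "linear": [0, 0, 0], "rot": [0, 0, 0]}])

```text
clock: 13.55
position: [471.5, -159.7, 6.1]
ee_rot: [-0.155, 0.988, -0.0, 0.001]
contact_force: [-0.1, 0.3, 6.1]
gripper_width: 31.1
grasp_force: 60.0
```

```bash
python3 mv.py 571.4,346.2,130,168.1
```

```text
t 13.55 [ 471.5 -159.7    6.1] psi -162.2 w 31.1 gf 60.0
(571.4, 346.2, 130.0, 168.1) [-250.0, 451.0, -124.0] rz 0.519
```

Request:
arm_command(rows=[{"grip": 0, "linear": [0, 0, -20], "rot": [0, 0, 0]}, {"grip": 0, "linear": [0, 0, -70], "rot": [0, 0, 0]}, {"grip": 0, "linear": [0, 0, -124], "rot": [0, 0, 0]}, {"grip": 0, "linear": [-28, 50, -124], "rot": [0, 0, 0.06]}, {"grip": 0, "linear": [-56, 100, -124], "rot": [0, 0, 0.12]}, {"grip": 0, "linear": [-84, 150, -124], "rot": [0, 0, 0.18]}, {"grip": 0, "linear": [-112, 200, -124], "rot": [0, 0, 0.24]}, {"grip": 0, "linear": [-140, 250, -124], "rot": [0, 0, 0.3]}, {"grip": 0, "linear": [-168, 300, -124], "rot": [0, 0, 0.36]}, {"grip": 0, "linear": [-196, 352, -124], "rot": [0, 0, 0.42]}])

```text
clock: 14.8
position: [549.5, 237.1, 128.9]
ee_rot: [0.056, 0.998, -0.0, -0.0]
contact_force: [0.5, 0.2, -0.3]
gripper_width: 31.3
grasp_force: 59.5
```

```bash
python3 mv.py 571.4,346.2,130,168.1 571.4,346.2,11,168.1
```

```text
t 14.8 [549.5 237.1 128.9] psi 173.6 w 31.3 gf 59.5
(571.4, 346.2, 130.0, 168.1) [-10.0, 111.0, -1.0] rz 0.096
(571.4, 346.2, 11.0, 168.1) [-10.0, 111.0, 118.0] rz 0.096
```

Request:
arm_command(rows=[{"grip": 0, "linear": [-5, 56, 0], "rot": [0, 0, 0.098]}, {"grip": 0, "linear": [-9, 112, 0], "rot": [0, 0, 0.098]}, {"grip": 0, "linear": [-9, 112, 0], "rot": [0, 0, 0.098]}, {"grip": 0, "linear": [-9, 112, 50], "rot": [0, 0, 0.098]}, {"grip": 0, "linear": [-9, 112, 95], "rot": [0, 0, 0.098]}, {"grip": 0, "linear": [-9, 112, 112], "rot": [0, 0, 0.098]}, {"grip": 0, "linear": [-9, 112, 119], "rot": [0, 0, 0.098]}, {"grip": 0, "linear": [-9, 112, 119], "rot": [0, 0, 0.098]}, {"grip": 0, "linear": [-9, 112, 119], "rot": [0, 0, 0.098]}])

```text
clock: 15.92
position: [572.0, 346.4, 12.1]
ee_rot: [0.103, 0.995, 0.001, 0.001]
contact_force: [-0.5, 0.0, -0.4]
gripper_width: 31.2
grasp_force: 59.8
```

```bash
python3 mv.py 571.4,346.2,11,168.1
```

```text
t 15.93 [572.  346.4  12.1] psi 168.1 w 31.2 gf 59.8
(571.4, 346.2, 11.0, 168.1) [0.0, -0.0, 1.0] rz 0.001
```

Request:
arm_command(rows=[{"grip": 0, "linear": [0, 0, 1], "rot": [0, 0, 0]}, {"grip": 0.53, "linear": [0, 0, 1], "rot": [0, 0, 0]}, {"grip": 0.53, "linear": [0, 0, 1], "rot": [0, 0, 0]}, {"grip": 0.53, "linear": [0, 0, -10], "rot": [0, 0, 0]}, {"grip": 0.53, "linear": [0, 0, -60], "rot": [0, 0, 0]}, {"grip": 1, "linear": [0, 0, -120], "rot": [0, 0, 0]}, {"grip": 1, "linear": [0, 0, -120], "rot": [0, 0, 0]}, {"grip": 1, "linear": [0, 0, -120], "rot": [0, 0, 0]}])

```text
clock: 16.92
position: [570.7, 345.7, 131.0]
ee_rot: [0.104, 0.995, 0.001, 0.0]
contact_force: [0.2, -0.5, -1.1]
gripper_width: 85.0
grasp_force: 0.0
```

```bash
python3 - <<'E'
from h import *
p=imaging.get_image("top")
for q in("cassette","green_oil"):print(q,[(at(p,*r["pixel"],0)[:2].round(),r["score"]) for r in models.tip_of(p,q)[:2]])
g=p["frame"][185:230,288:332]
# dark hole seen from above (rim at z=40) and outer silhouette of big disc
gr=cv2.GaussianBlur(cv2.cvtColor(g,cv2.COLOR_RGB2GRAY),(0,0),.7)[14:30,13:30]
ys,xs=np.where(gr<70);print("hole",len(xs),at(p,301+xs.mean(),199+ys.mean(),40)[:2].round(1),at(p,301+xs.mean(),199+ys.mean(),20)[:2].round(1))
b=cv2.resize(p["frame"][130:265,125:345,::-1],None,fx=3.5,fy=3.5,interpolation=cv2.INTER_CUBIC);cv2.imwrite("pics/r1.png",b)
E
python3 mv.py 477,41.5,120,168.1
```

```text
cassette []
green_oil [(array([491., 157.]), 0.8)]
hole 67 [473.4  42.3] [474.9  42.6]
t 17.07 [570.3 345.1 128.8] psi 168.1 w 85.6 gf 0.0
(477.0, 41.5, 120.0, 168.1) [29.0, -316.0, 10.0] rz 0.0
```

View pics/r1.png

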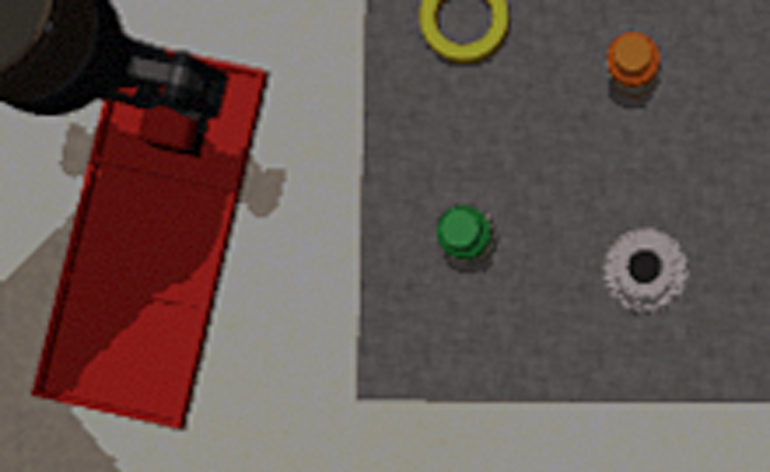

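The red light stands in the far bay (170,130), partly behind the gripper, and is let go. The green bottle (463,232) and the cassette (645,268) are where they were.

Request:
arm_command(rows=[{"grip": 1, "linear": [6, -60, 0], "rot": [0, 0, 0]}, {"grip": 1, "linear": [12, -120, 0], "rot": [0, 0, 0]}, {"grip": 1, "linear": [18, -180, 0], "rot": [0, 0, 0]}, {"grip": 1, "linear": [24, -240, 0], "rot": [0, 0, 0]}, {"grip": 1, "linear": [29, -295, 0], "rot": [0, 0, 0]}, {"grip": 1, "linear": [31, -317, 0], "rot": [0, 0, 0]}, {"grip": 1, "linear": [31, -317, 0], "rot": [0, 0, 0]}, {"grip": 1, "linear": [31, -317, 50], "rot": [0, 0, 0]}, {"grip": 1, "linear": [31, -317, 90], "rot": [0, 0, 0]}, {"grip": 1, "linear": [31, -317, 111], "rot": [0, 0, 0]}])

```text
clock: 18.32
position: [475.3, 42.8, 16.9]
ee_rot: [0.103, 0.995, -0.001, -0.001]
contact_force: [0.6, -1.2, -0.2]
gripper_width: 85.3
grasp_force: 0.0
```

Request:
arm_command(rows=[{"grip": 1, "linear": [0, 0, 0], "rot": [0, 0, 0]}, {"grip": 0, "linear": [0, 0, 0], "rot": [0, 0, 0]}, {"grip": 0, "linear": [0, 0, 0], "rot": [0, 0, 0]}, {"grip": 0, "linear": [0, 0, 0], "rot": [0, 0, 0]}, {"grip": 0, "linear": [0, 0, 0], "rot": [0, 0, 0]}, {"grip": 0, "linear": [0, 0, 0], "rot": [0, 0, 0]}])

```text
clock: 19.08
position: [476.5, 42.5, 20.8]
ee_rot: [0.103, 0.995, 0.001, 0.001]
contact_force: [-1.7, 1.7, 6.2]
gripper_width: 38.2
grasp_force: 59.8
```

```bash
python3 mv.py 495.1,362.3,130,168.1
```

```text
t 19.07 [476.5  42.5  20.8] psi 168.2 w 38.2 gf 59.8
(495.1, 362.3, 130.0, 168.1) [47.0, 317.0, -109.0] rz 0.001
```

Request:
arm_command(rows=[{"grip": 0, "linear": [0, 0, -20], "rot": [0, 0, 0]}, {"grip": 0, "linear": [0, 0, -65], "rot": [0, 0, 0]}, {"grip": 0, "linear": [0, 0, -115], "rot": [0, 0, 0]}, {"grip": 0, "linear": [8, 55, -115], "rot": [0, 0, 0]}, {"grip": 0, "linear": [16, 110, -115], "rot": [0, 0, 0]}, {"grip": 0, "linear": [24, 165, -115], "rot": [0, 0, 0]}, {"grip": 0, "linear": [32, 220, -115], "rot": [0, 0, 0]}, {"grip": 0, "linear": [40, 275, -115], "rot": [0, 0, 0]}, {"grip": 0, "linear": [47, 317, -115], "rot": [0, 0, 0]}, {"grip": 0, "linear": [47, 317, -115], "rot": [0, 0, 0]}])

```text
clock: 20.32
position: [494.1, 364.3, 133.5]
ee_rot: [0.102, 0.995, 0.0, -0.0]
contact_force: [-0.6, -0.8, -2.1]
gripper_width: 38.5
grasp_force: 61.1
```

```bash
python3 mv.py 495.1,362.3,26,168.1
python3 - <<'E'
from h import *
s=imaging.get_image("scene")
cv2.imwrite("pics/cas.png",cv2.resize(s["frame"][110:230,350:490,::-1],None,fx=4,fy=4,interpolation=cv2.INTER_CUBIC))
E
```

```text
t 20.32 [494.1 364.3 133.5] psi 168.3 w 38.5 gf 61.1
(495.1, 362.3, 26.0, 168.1) [-1.0, -2.0, 107.0] rz 0.003
```

View pics/cas.png

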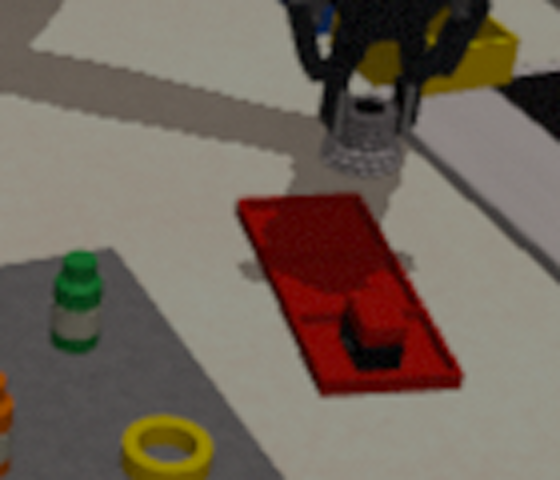

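The cassette (365,130) hangs level in the gripper, and the light stands upright in the front bay (375,330).

Request:
arm_command(rows=[{"grip": 0, "linear": [0, 0, 45], "rot": [0, 0, 0]}, {"grip": 0, "linear": [0, 0, 85], "rot": [0, 0, 0]}, {"grip": 0, "linear": [0, 0, 100], "rot": [0, 0, 0]}, {"grip": 0, "linear": [0, 0, 107], "rot": [0, 0, 0]}, {"grip": 0, "linear": [0, 0, 107], "rot": [0, 0, 0]}, {"grip": 0, "linear": [0, 0, 107], "rot": [0, 0, 0]}])

```text
clock: 21.12
position: [495.4, 362.5, 28.9]
ee_rot: [0.103, 0.995, 0.001, 0.001]
contact_force: [0.3, -0.6, -2.3]
gripper_width: 38.0
grasp_force: 61.2
```

```bash
python3 mv.py 495.1,362.3,26,168.1
```

```text
t 21.12 [495.4 362.5  28.9] psi 168.1 w 38.0 gf 61.2
(495.1, 362.3, 26.0, 168.1) [0.0, -0.0, 3.0] rz 0.001
```

Request:
arm_command(rows=[{"grip": 0, "linear": [0, 0, 3], "rot": [0, 0, 0]}, {"grip": 0, "linear": [0, 0, 3], "rot": [0, 0, 0]}, {"grip": 0.65, "linear": [0, 0, 3], "rot": [0, 0, 0]}, {"grip": 0.65, "linear": [0, 0, 3], "rot": [0, 0, 0]}, {"grip": 0.65, "linear": [0, 0, 3], "rot": [0, 0, 0]}, {"grip": 0.65, "linear": [0, 0, -40], "rot": [0, 0, 0]}, {"grip": 1, "linear": [0, 0, -100], "rot": [0, 0, 0]}, {"grip": 1, "linear": [0, 0, -100], "rot": [0, 0, 0]}, {"grip": 1, "linear": [0, 0, -100], "rot": [0, 0, 0]}])

```text
clock: 22.25
position: [494.3, 361.6, 127.4]
ee_rot: [0.104, 0.995, 0.0, -0.0]
contact_force: [0.7, -0.2, -0.3]
gripper_width: 85.6
grasp_force: 0.0
```

```bash
python3 mv.py 493.5,156,127,168.1 493.5,156,22,168.1
```

```text
t 22.25 [494.3 361.6 127.4] psi 168.1 w 85.6 gf 0.0
(493.5, 156.0, 127.0, 168.1) [-42.0, -201.0, 0.0] rz 0.0
(493.5, 156.0, 22.0, 168.1) [-42.0, -201.0, 105.0] rz 0.0
```

Request:
arm_command(rows=[{"grip": 1, "linear": [-11, -52, 0], "rot": [0, 0, 0]}, {"grip": 1, "linear": [-22, -105, 0], "rot": [0, 0, 0]}, {"grip": 1, "linear": [-33, -158, 0], "rot": [0, 0, 0]}, {"grip": 1, "linear": [-42, -201, 0], "rot": [0, 0, 0]}, {"grip": 1, "linear": [-42, -201, 0], "rot": [0, 0, 0]}, {"grip": 1, "linear": [-42, -201, 0], "rot": [0, 0, 0]}, {"grip": 1, "linear": [-42, -201, 45], "rot": [0, 0, 0]}, {"grip": 1, "linear": [-42, -201, 85], "rot": [0, 0, 0]}, {"grip": 1, "linear": [-42, -201, 105], "rot": [0, 0, 0]}, {"grip": 1, "linear": [-42, -201, 105], "rot": [0, 0, 0]}])

```text
clock: 23.5
position: [493.3, 156.8, 20.3]
ee_rot: [0.103, 0.995, -0.002, -0.002]
contact_force: [0.3, -0.6, 0.5]
gripper_width: 85.5
grasp_force: 0.0
```

Request:
arm_command(rows=[{"grip": 0, "linear": [0, 0, 0], "rot": [0, 0, 0]}, {"grip": 0, "linear": [0, 0, 0], "rot": [0, 0, 0]}, {"grip": 0, "linear": [0, 0, 0], "rot": [0, 0, 0]}, {"grip": 0, "linear": [0, 0, 0], "rot": [0, 0, 0]}, {"grip": 0, "linear": [0, 0, 0], "rot": [0, 0, 0]}, {"grip": 0, "linear": [0, 0, 0], "rot": [0, 0, 0]}])

```text
clock: 24.25
position: [495.1, 156.9, 23.4]
ee_rot: [0.103, 0.995, 0.001, 0.001]
contact_force: [-1.1, 1.1, 5.4]
gripper_width: 32.4
grasp_force: 59.7
```

```bash
python3 mv.py 418.8,378.4,150,168.1
```

```text
t 24.25 [495.1 156.9  23.4] psi 168.2 w 32.4 gf 59.7
(418.8, 378.4, 150.0, 168.1) [120.0, 201.0, -126.0] rz 0.001
```

Request:
arm_command(rows=[{"grip": 0, "linear": [0, 0, -20], "rot": [0, 0, 0]}, {"grip": 0, "linear": [0, 0, -65], "rot": [0, 0, 0]}, {"grip": 0, "linear": [0, 0, -110], "rot": [0, 0, 0]}, {"grip": 0, "linear": [27, 45, -110], "rot": [0, 0, 0]}, {"grip": 0, "linear": [54, 90, -110], "rot": [0, 0, 0]}, {"grip": 0, "linear": [81, 135, -110], "rot": [0, 0, 0]}, {"grip": 0, "linear": [105, 176, -110], "rot": [0, 0, 0]}, {"grip": 0, "linear": [119, 200, -110], "rot": [0, 0, 0]}, {"grip": 0, "linear": [119, 200, -110], "rot": [0, 0, 0]}, {"grip": 0, "linear": [119, 200, -110], "rot": [0, 0, 0]}])

```text
clock: 25.5
position: [418.8, 375.7, 131.9]
ee_rot: [0.104, 0.995, -0.001, -0.0]
contact_force: [0.7, 0.7, -1.0]
gripper_width: 32.0
grasp_force: 59.7
```

Request:
arm_command(rows=[{"grip": 0, "linear": [0, 0, 45], "rot": [0, 0, 0]}, {"grip": 0, "linear": [0, 0, 85], "rot": [0, 0, 0]}, {"grip": 0, "linear": [0, 0, 98], "rot": [0, 0, 0]}, {"grip": 0, "linear": [0, 0, 104], "rot": [0, 0, 0]}, {"grip": 0, "linear": [0, 0, 104], "rot": [0, 0, 0]}, {"grip": 0, "linear": [0, 0, 104], "rot": [0, 0, 0]}])

```text
clock: 26.25
position: [419.7, 377.4, 29.7]
ee_rot: [0.103, 0.995, 0.001, 0.001]
contact_force: [-0.3, 0.4, -1.1]
gripper_width: 32.5
grasp_force: 59.7
```

```bash
python3 mv.py 418.8,378.4,28,168.1
```

```text
t 26.25 [419.7 377.4  29.7] psi 168.1 w 32.5 gf 59.7
(418.8, 378.4, 28.0, 168.1) [1.0, 1.0, 2.0] rz 0.001
```

Request:
arm_command(rows=[{"grip": 0, "linear": [0, 0, 2], "rot": [0, 0, 0]}, {"grip": 0, "linear": [0, 0, 2], "rot": [0, 0, 0]}, {"grip": 0.6, "linear": [0, 0, 2], "rot": [0, 0, 0]}, {"grip": 0.6, "linear": [0, 0, 2], "rot": [0, 0, 0]}, {"grip": 0.6, "linear": [0, 0, 2], "rot": [0, 0, 0]}, {"grip": 0.6, "linear": [0, 0, -40], "rot": [0, 0, 0]}, {"grip": 0.6, "linear": [0, 0, -100], "rot": [0, 0, 0]}, {"grip": 1, "linear": [0, 0, -150], "rot": [0, 0, 0]}, {"grip": 1, "linear": [0, 0, -150], "rot": [0, 0, 0]}])

```text
clock: 27.38
position: [420.8, 378.7, 183.2]
ee_rot: [0.103, 0.995, 0.004, 0.003]
contact_force: [-0.3, -0.4, -0.1]
gripper_width: 84.2
grasp_force: 0.0
```

Request:
arm_command(rows=[{"grip": 1, "linear": [0, -60, 0], "rot": [0, 0, 0]}, {"grip": 1, "linear": [0, -120, 0], "rot": [0, 0, 0]}, {"grip": 1, "linear": [0, -180, 0], "rot": [0, 0, 0]}, {"grip": 1, "linear": [0, -240, 0], "rot": [0, 0, 0]}, {"grip": 1, "linear": [0, -300, 0], "rot": [0, 0, 0]}, {"grip": 1, "linear": [0, -350, 0], "rot": [0, 0, 0]}, {"grip": 1, "linear": [0, -350, 0], "rot": [0, 0, 0]}, {"grip": 1, "linear": [0, -350, 0], "rot": [0, 0, 0]}])

```text
clock: 28.38
position: [347.1, 34.0, 178.1]
ee_rot: [0.104, 0.995, -0.0, -0.0]
contact_force: [0.6, 0.5, 0.0]
gripper_width: 85.4
grasp_force: 0.0
```

```bash
python3 - <<'E'
from h import *
t=imaging.get_image("top");s=imaging.get_image("scene")
B=lambda f,k:cv2.resize(f[:,:,::-1],None,fx=k,fy=k,interpolation=cv2.INTER_CUBIC)
cv2.imwrite("pics/endt.png",t["frame"][:,:,::-1])
cv2.imwrite("pics/ends.png",B(s["frame"][140:265,150:480],2.4))
for q in"cassette green_oil rear_light bell patch_case orange_oil front_light tape_roll".split():
  print(q,[(at(t,*r["pixel"],0)[:2].round().tolist(),round(r["score"],2)) for r in models.tip_of(t,q)[:2]])
E
```

```text
cassette [([499.0, 363.0], 0.76)]
green_oil [([415.0, 383.0], 0.75)]
rear_light [([565.0, 344.0], 0.9), ([327.0, -143.0], 0.88)]
bell [([523.0, -313.0], 0.61)]
patch_case [([453.0, -336.0], 0.93), ([420.0, 377.0], 0.38)]
orange_oil [([605.0, 50.0], 0.74)]
front_light [([615.0, -60.0], 0.71)]
tape_roll [([636.0, 167.0], 0.54)]
```

View pics/endt.png

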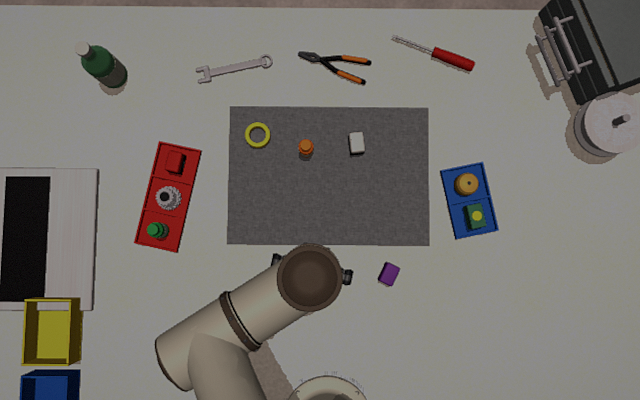

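View pics/ends.png

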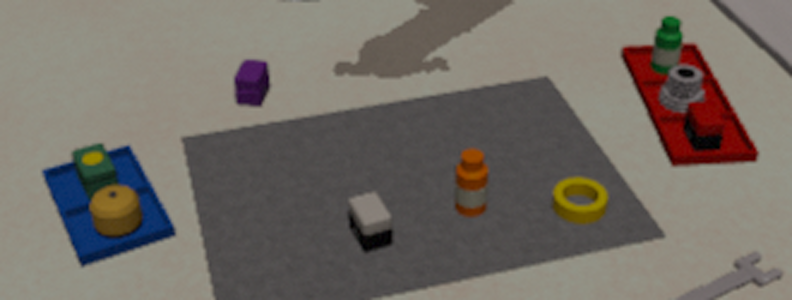

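All five parts stand upright in separate bays. In the top view the red tray has the light (175,161), cassette (168,197) and green bottle (157,231); the blue tray has the bell (467,184) and case (475,216). The orange bottle, white light and tape have not moved, and the gripper is clear.

```bash
python3 -c "from bench import job;print(job.job_done())"
```

```text
the job is handed in; nothing more can be done
None
```

I handed the job in at about 29 s. The final pictures show all five kit parts upright and released in their own bays, with the orange bottle, front light and tape left where they were; the judge's result was not reported back.

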